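Rock the ball bin to fill the ball tray

TASK

Empty the six table-football balls out of the blue steel bin into the wooden ball tray. The bin is too heavy to lift: slide it up square against the tray's toe stop (the bar in front of its low rim), feeling for the stop rather than ramming it; rock it forward on its base edge until every ball has rolled into the tray, then ease it back, gently and under control, until it stands flat on the bench again. Leave the other things on the bench where they are.

Things in the scene. Friction and masses are not known exactly. Their poses are not given: they have to be found in the camera images.
- bin: Blue open hopper-front steel bin, 1.4 kg (+-30 %) and six balls. Origin: centre of its footprint, at bench level; z up, x to its closed back; it pours over -x. Footprint 170 (x) by 150 (y) mm on dark runners 24 mm high. 3 mm sheet; sides 144 mm tall at the back, sloping down to the front. Mass centre 92 mm behind the front base edge, 53 mm up: let go at any tilt below 55 deg it falls back on its base.
- bin_back (a point): Middle of the top edge of the bin's flat upright back, outer face (bin frame x 85, y 0, z 144 mm). The back is 150 mm wide and reaches down to z 24 mm. Pushed low the bin slides (friction 0.5 to 0.7); pushed near the top with its toe against the stop it rocks, with 8 to 17 N at first, less as it tilts.
- bin_toe (a point): Middle of the bin's front base edge, straight and square, 150 mm long (bin frame x -85, y 0, z 0), on which it rocks. It stays on the bench, but as the bin rocks against the 6 mm high stop bar it creeps back from it (6 mm at 45 deg).
- bin_chute (a point): Middle of the end of the bin's front chute, underside (bin frame x -123, y 0, z 46 mm). The chute is 44 mm long, starts at x -85, z 24 mm and rises 30 deg forward: balls stay in below 30 deg of tilt and all are out by about 45. With the toe at the stop, the chute end meets the tray floor at about 47 deg and the bin goes no farther.
- tray: Shallow wooden tray, green felt floor, screwed to the bench. Origin: centre of its underside, at bench level; z up; x to its low entry rim, which faces the bin. 220 (x) by 230 (y) mm outside. Entry rim 8 mm thick, 6 mm high; other sides 10 mm thick, 34 mm high; floor top 4 mm up. 210 mm wide inside, so the chute goes in between its sides. The bin pressing on it or its stop with over 40 N is ramming.
- tray_rim (a point): Middle of the top outer edge of the tray's entry rim (tray frame x 110, y 0, z 6 mm). In front of it, parallel to it, the toe stop lies on the bench: an aluminium bar 246 mm long, 6 mm high, 8 mm thick, whose two side arms are bolted along the tray's sides (125 mm from its middle). It is clamped firmly, but its face towards the bin may stand anywhere from 8 to 32 mm out from the rim; nothing reports where.
- ball_1: Table-football ball, 35 mm across, 24 g; origin at its centre.
- ball_2: Table-football ball, 35 mm across, 24 g; origin at its centre.
- ball_3: Table-football ball, 35 mm across, 24 g; origin at its centre.
- ball_4: Table-football ball, 35 mm across, 24 g; origin at its centre.
- ball_5: Table-football ball, 35 mm across, 24 g; origin at its centre.
- ball_6: Table-football ball, 35 mm across, 24 g; origin at its centre.
- mug: Bystander, to be left where it is: blue ceramic mug, 80 mm across, 95 mm tall. Origin: centre of its underside.
- pedal: Bystander, to be left where it is: green stomp-box effect pedal, 118 x 70 x 53 mm. Origin: centre of its underside.
- tape: Bystander, to be left where it is: roll of black tape lying flat, 104 mm across, 50 mm tall. Origin: centre of its underside.
- cleaner: Bystander, to be left where it is: amber bottle of string cleaner, 48 mm across, 140 mm tall. Origin: centre of its underside.
- figure: Bystander, to be left where it is: red table-football player standing upright, about 125 mm tall. Origin: centre of its underside.
- tuner: Bystander, to be left where it is: small black box tuner, 30 x 90 x 60 mm. Origin: centre of its underside.
Not all that is in view belongs to the job. Leave any pink or turquoise look-alike of the ball_6 alone.

How it is judged:
By the outcome, as a careful person would: the job done as asked, in the order asked, and still so for the second after the job is handed in, with the robot touching nothing.
It also fails if it takes over 64 s, if anything falls off the work surface, if the arm or the gripper's body presses on something with over 40 N, if the wrist force passes 120 N, or if a joint passes its speed limit or range.

ROBOT

A 7-joint arm with a two-finger parallel gripper is mounted at the origin on the work surface. World frame = base frame: x ahead of the robot, y to its left, z up, the work surface at z = 0. Lengths are in m, angles in degrees, forces in N, time in s.
With the tool pointing down it reaches from about 0.4 to 0.925 m from the base axis. Payload 5.6 kg.
Tool frame: the origin (TCP) lies on the centre line of the jaws, within the pads' length; the fingertips stand 19 mm ahead of it and the grasp point (between the pads) is the TCP; z points along the fingers, y is the line along which they close (so a half turn about z gives the same grasp; the last joint's range is limited). The gripper opens to 85 mm and grips with 20 to 120 N. Pads are 22 mm wide; open, the fingers measure 114 mm over their backs; the gripper's body (76 mm by 85 mm) begins 54 mm behind the grasp point. The pads swing forward as they close: fully open they stand 13 mm farther back than shut.
Start: joints at [-2.464, 26.786, -0.665, 91.828, 0.344, 61.387, -3.226], TCP at [0.65, -0, 0.25] pointing down, gripper open.
Joint ranges: [-144.91, 144.91], [-17.63, 115.5], [-89.93, 88.59], [15.96, 139.68], [-74.01, 254.01], [8.47, 105.57], [-167.45, 167.45]. Speed limits (degrees/s): [147.25, 147.25, 180, 180, 180, 180, 180].

INTERFACE

Orientations are given as a 3x3 rotation matrix whose columns are the frame's x, y, z axes.
In Python, from bench import bot, cams, workorder gives the robot as it stands. The module is installed in compiled form; this text tells all that it offers.
- The arm moves only by the tool jog_arm, never from a script. Its argument "deltas" is a list of rows, each an object with "rotation": the turn, a rotation vector about the tool's x, y, z in units of 6 degrees (1.0 is 6 degrees), a list of three; "slide": the shift along the tool's x, y, z in units of 4 cm (1.0 is 4 cm), a list of three; "claw": the opening in per cent of the stroke, from 0 (shut) to 100 (fully open). In form: [{"rotation": [ax, ay, az], "slide": [dx, dy, dz], "claw": claw}, ...]. A call has 1 to 20 rows; each row shifts and turns the commanded pose from where the row before left it, along the tool's axes as they then stand; what a row does not reach is not made up. A row lasts 1/12 s, in which the tool goes at most 41.7 mm and 7.16 degrees, less where a joint would pass 70% of its speed; a pose out of reach is approached as far as the arm can. A call with a number of a shift or a turn outside -1 to 1 is refused whole. A call with a gripper value outside its range is refused whole. The fingers move at their own pace and stop on an object; "newtons" is the grip in N (left out, the last holds). Time passes only in rows, so rows that do not move let the fingers close. It gives the time, the measured TCP pose, the force, the opening and the grip force at its end, in the units of the state.
- bot.state(): the state, without advancing time (a new reading comes with each control period).
- cams.grab_frame(name): name is "scene" or "side" or "wrist"; returns a dict with "frame" (400x640x3 uint8, red, green, blue), "mtx" (3x3 intrinsics, pixels), "cam_to_world" (4x4, takes a point from camera to world coordinates). Camera axes: x right, y down, z forward; pixel columns grow to the right and rows downward; lengths in m; the calibration is good to about 2 mm. The wrist camera is an equidistant fisheye: a pixel r from the principal point sees the ray r / f radians off the axis. A picture is of the moment at which its call begins. There is no depth.
- workorder.finish_job(): hands the job in; it is judged then, once.
The state is a dict: "clock": time; "qpos": joint angles; "joint_vel": joint speeds; "effort": joint torques, N m; "ee_pos": TCP position; "tcp_rot": TCP orientation; "force": force on the tool from outside, world axes, zero at the start; "wrist_torque": the same for the moment, N m; "finger_gap": finger opening in m; "gripper_force": force on a finger pad.
Only numpy, scipy, OpenCV 4.12 (cv2) and the standard library are available. Lean on these libraries where they do the work, as an engineer would, in place of code of your own. Each camera call takes 0.05 s, during which the arm holds its last target. There are 200 camera calls.

## Working session

There is one attempt and no reset: what is moved stays moved. The work goes in short steps, Python scripts to look and compute and a tool call to move; the robot and the scene stay as the last step left them, time stands still between calls to the robot, and variables do not carry over. Pictures are saved under pics/ and viewed, at most 10 in all, crops included, and the job is handed in when it is done.

Besides the shell and the picture viewer there is one more tool, called after "Call:" by a JSON object that holds its "op" and its "data". jog_arm: Moves the arm, as the interface text tells. Its arguments: {"type":"object","properties":{"deltas":{"type":"array","items":{"type":"object","properties":{"rotation":{"type":"array","items":{"type":"number"}},"slide":{"type":"array","items":{"type":"number"}},"claw":{"type":"number"}}}},"newtons":{"type":"number"}},"required":["deltas"]}

```bash
mkdir -p pics
python3 - <<'E'
from bench import bot,cams
import cv2,numpy as np
for n in("scene","side","wrist"):
    f=cams.grab_frame(n); cv2.imwrite(f"pics/{n}0.png",f["frame"][:,:,::-1]); np.savez(f"pics/{n}0.npz",**f)
    print(n,f["mtx"].round(1).tolist(),f["cam_to_world"].round(3).tolist())
print(bot.state())
E
```

```text
scene [[360.8, 0.0, 325.7], [0.0, 360.8, 201.0], [0.0, 0.0, 1.0]] [[-0.457, 0.655, -0.602, 1.105], [0.889, 0.331, -0.315, 0.264], [-0.007, -0.679, -0.734, 0.771], [0.0, 0.0, 0.0, 1.0]]
side [[423.2, 0.0, 318.3], [0.0, 423.2, 201.8], [0.0, 0.0, 1.0]] [[-0.734, -0.337, 0.59, 0.044], [-0.679, 0.367, -0.635, 0.525], [-0.002, -0.867, -0.498, 0.57], [0.0, 0.0, 0.0, 1.0]]
wrist [[309.7, 0.0, 321.4], [0.0, 309.7, 197.5], [0.0, 0.0, 1.0]] [[1.0, 0.002, -0.002, 0.65], [0.001, -0.95, -0.312, 0.08], [-0.002, 0.312, -0.95, 0.374], [0.0, 0.0, 0.0, 1.0]]
{'clock': 0.15, 'qpos': array([-2.46373354, 26.82670809, -0.66441259, 91.8664663 ,  0.34448498,
       61.38787759, -3.225033  ]), 'joint_vel': array([-0.0078112 , -0.22646927, -0.05344119, -0.18074824,  0.01373986,
        0.04379021,  0.00304416]), 'effort': array([ 7.85188859e-04, -5.32791960e+01,  2.14623066e-02, -2.51555961e+01,
        1.13295941e-02,  5.56105006e-03, -3.78186076e-05]), 'ee_pos': array([ 6.49610417e-01, -6.67646347e-05,  2.49547979e-01]), 'tcp_rot': array([[ 5.23706218e-05,  9.99999053e-01, -1.37556646e-03],
       [ 9.99999992e-01, -5.25336729e-05, -1.18497875e-04],
       [-1.18570026e-04, -1.37556024e-03, -9.99999047e-01]]), 'force': array([ 0.14624016, -0.35434981, -0.14524782]), 'wrist_torque': array([-0.02605804, -0.00159509, -0.00733582]), 'gripper_force': 0.0, 'finger_gap': 0.0851282843259399}
```

View pics/scene0.png

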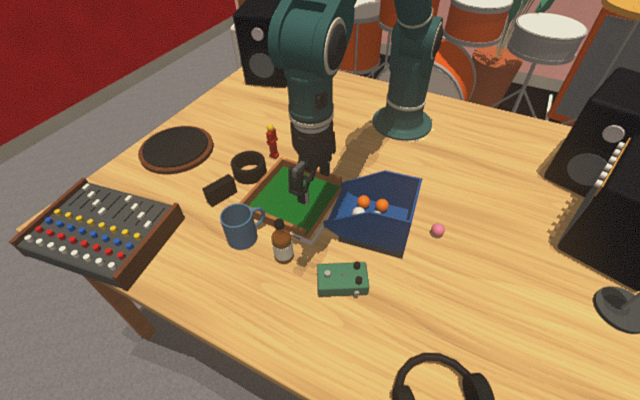

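View pics/side0.png

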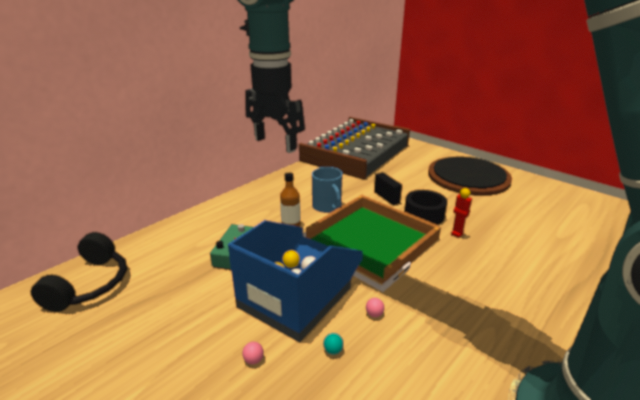

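Scene: the tray is at about (293,195). The bin is at (375,210), with its chute facing the tray and its back to the right. There is a pink ball at (438,230). Side view: the bin is at (290,275), look-alike balls are pink at (253,353), turquoise at (333,344) and pink at (375,308), and the stop bar is near (395,275). The blue things are the bin and the mug (scene 238,225). The bin is the open hopper holding balls. I'll check it in close crops.

Run:
```python
import cv2
def crop(n,x0,x1,y0,y1,k):
    im=cv2.imread(f"pics/{n}0.png")[y0:y1,x0:x1]; im=cv2.resize(im,None,fx=k,fy=k,interpolation=cv2.INTER_CUBIC)
    for x in range((x0+19)//20*20,x1,20): cv2.line(im,((x-x0)*k,0),((x-x0)*k,6),(255,255,255),1); cv2.putText(im,str(x),((x-x0)*k,16),0,.35,(255,255,255),1)
    for y in range((y0+19)//20*20,y1,20): cv2.line(im,(0,(y-y0)*k),(6,(y-y0)*k),(255,255,255),1); cv2.putText(im,str(y),(8,(y-y0)*k+4),0,.35,(255,255,255),1)
    cv2.imwrite(f"pics/{n}0c.png",im)
crop("scene",240,460,150,270,3); crop("scene",235,455,150,280,3); crop("side",220,450,190,370,3)
```

```text
(no output)
```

View pics/scene0c.png

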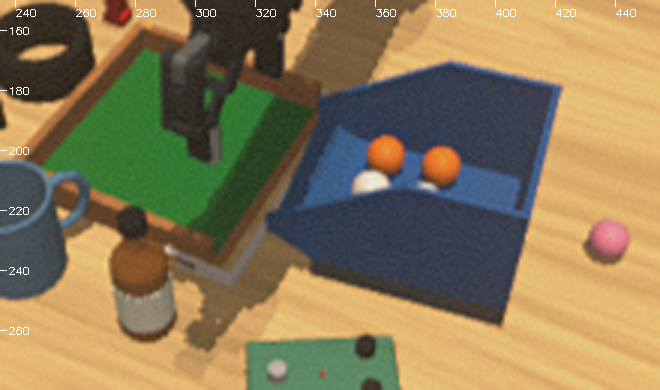

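View pics/side0c.png

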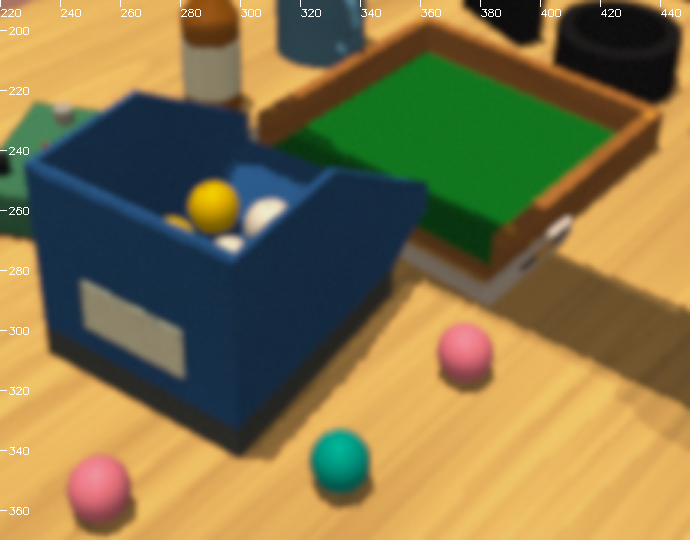

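```bash
cat > h.py <<'E'
import numpy as np
def ray(n,px,z,d=None):
    d=d if d is not None else np.load(f"pics/{n}0.npz")
    v=d["cam_to_world"][:3,:3]@np.linalg.inv(d["mtx"])@[px[0],px[1],1]; o=d["cam_to_world"][:3,3]
    return (o+v*(z-o[2])/v[2])[:2]
E
python3 - <<'E'
from h import *
def p(l,n,px,z): print(l,n,(ray(n,px,z)*1000).round())
p("bin back top farx-","scene",(426.7,179),.144);p("same","side",(298.3,277.3),.144)
p("bin back top x+","scene",(415.7,222.3),.144);p("same","side",(229.3,244.3),.144)
p("base back x+","scene",(406.7,258.3),0);p("same","side",(236.7,307.3),0)
p("base back x-","side",(300,341.7),0)
p("base front x-","side",(350.7,287.7),0);p("base front x+","scene",(344,240),0)
for l,n,px in(("t front x-","side",(385.7,267.3)),("t front x-","scene",(346.7,178.3)),("t front x+","side",(305,236.7)),("t front x+","scene",(311.7,230)),("t back x-","side",(440,228.3)),("t back x-","scene",(288.3,159)),("t back x+","side",(363.3,196.7))): p(l,n,px,.034)
p("stop x-","side",(383.3,291),0);p("stop x+","scene",(318.3,245),0)
p("pink1","side",(253,353),.0175);p("turq","side",(333,344),.0175);p("pink2","side",(375,308),.0175);p("pink1","scene",(443,230),.0175)
p("cleaner","scene",(287,260),0);p("pedal","scene",(322,270),.053);p("pedal","scene",(371,263),.053)
E
```

```text
bin back top farx- scene [410. 186.]
same side [412. 174.]
bin back top x+ scene [557. 204.]
same side [562. 193.]
base back x+ scene [556. 207.]
same side [561. 195.]
base back x- side [415. 173.]
base front x- side [437.   7.]
base front x+ scene [575.  40.]
t front x- side [401. -57.]
t front x- scene [391. -39.]
t front x+ side [595. -24.]
t front x+ scene [608. -38.]
t back x- side [ 391. -258.]
t back x- scene [ 394. -238.]
t back x+ side [ 611. -257.]
stop x- side [384. -29.]
stop x+ scene [621. -13.]
pink1 side [443. 252.]
turq side [360. 150.]
pink2 side [358.  36.]
pink1 scene [440. 265.]
cleaner scene [698. -61.]
pedal scene [712.  47.]
pedal scene [644. 141.]
```

Run:
```python
from h import *
def p(l,n,px,z):
    if n=="scene": px=(px[0]-5,px[1])
    print(l,n,(ray(n,px,z)*1000).round())
p("bin back top farx-","scene",(426.7,179),.144);p("same","side",(298.3,277.3),.144)
p("bin back top x+","scene",(415.7,222.3),.144);p("same","side",(229.3,244.3),.144)
p("base back x+","scene",(406.7,258.3),0);p("same","side",(236.7,307.3),0)
p("base front x-","side",(350.7,287.7),0);p("base front x+","scene",(344,240),0)
for l,n,px in(("t front x-","side",(385.7,267.3)),("t front x-","scene",(346.7,178.3)),("t front x+","side",(305,236.7)),("t front x+","scene",(311.7,230)),("t back x-","side",(440,228.3)),("t back x-","scene",(288.3,159)),("t back x+","side",(363.3,196.7))): p(l,n,px,.034)
p("stop x+","scene",(318.3,245),0);p("stop x-","side",(383.3,291),0)
p("cleaner","scene",(287,260),0);p("pedal","scene",(322,270),.053);p("pedal","scene",(371,263),.053);p("pink1","scene",(443,230),.0175)
```

```text
bin back top farx- scene [415. 175.]
same side [412. 174.]
bin back top x+ scene [562. 195.]
same side [562. 193.]
base back x+ scene [561. 195.]
same side [561. 195.]
base front x- side [437.   7.]
base front x+ scene [581.  29.]
t front x- side [401. -57.]
t front x- scene [398. -52.]
t front x+ side [595. -24.]
t front x+ scene [614. -50.]
t back x- side [ 391. -258.]
t back x- scene [ 401. -252.]
t back x+ side [ 611. -257.]
stop x+ scene [627. -24.]
stop x- side [384. -29.]
cleaner scene [703. -73.]
pedal scene [717.  37.]
pedal scene [649. 130.]
pink1 scene [445. 253.]
```

Call:
{"op": "jog_arm", "data": {"deltas": [{"slide": [0.75, -0.45, -0.15], "claw": 100}, {"slide": [0.75, -0.45, -0.15]}, {"slide": [0.75, -0.45, -0.15]}, {"slide": [0.75, -0.45, -0.15]}, {"slide": [0.75, -0.45, -0.15]}, {"slide": [0.75, -0.45, -0.15]}, {"slide": [0.75, -0.45, -0.15]}, {"slide": [0.75, -0.4, -0.15]}, {"rotation": [0, -1, 0]}, {"rotation": [0, -1, 0]}, {"rotation": [0, -1, 0]}, {"rotation": [0, -1, 0]}, {"rotation": [0, -1, 0]}, {"rotation": [0, -1, 0]}, {"rotation": [0, -1, 0]}, {"rotation": [0, -0.5, 0]}, {"rotation": [0, 0, 0]}]}}

```text
invalid input
```

Call:
{"op": "jog_arm", "data": {"deltas": [{"rotation": [0, 0, 0], "slide": [0.75, -0.45, -0.15], "claw": 100}, {"rotation": [0, 0, 0], "slide": [0.75, -0.45, -0.15], "claw": 100}, {"rotation": [0, 0, 0], "slide": [0.75, -0.45, -0.15], "claw": 100}, {"rotation": [0, 0, 0], "slide": [0.75, -0.45, -0.15], "claw": 100}, {"rotation": [0, 0, 0], "slide": [0.75, -0.45, -0.15], "claw": 100}, {"rotation": [0, 0, 0], "slide": [0.75, -0.45, -0.15], "claw": 100}, {"rotation": [0, 0, 0], "slide": [0.75, -0.45, -0.15], "claw": 100}, {"rotation": [0, 0, 0], "slide": [0.75, -0.4, -0.15], "claw": 100}, {"rotation": [0, -1, 0], "slide": [0, 0, 0], "claw": 100}, {"rotation": [0, -1, 0], "slide": [0, 0, 0], "claw": 100}, {"rotation": [0, -1, 0], "slide": [0, 0, 0], "claw": 100}, {"rotation": [0, -1, 0], "slide": [0, 0, 0], "claw": 100}, {"rotation": [0, -1, 0], "slide": [0, 0, 0], "claw": 100}, {"rotation": [0, -1, 0], "slide": [0, 0, 0], "claw": 100}, {"rotation": [0, -1, 0], "slide": [0, 0, 0], "claw": 100}, {"rotation": [0, -0.5, 0], "slide": [0, 0, 0], "claw": 100}, {"rotation": [0, 0, 0], "slide": [0, 0, 0], "claw": 100}]}}

```text
clock: 1.57
ee_pos: [0.5067, 0.242, 0.2954]
tcp_rot: [[-0.006, 1.0, -0.0], [0.705, 0.004, -0.71], [-0.71, -0.004, -0.705]]
force: [0.0, 0.5, -0.3]
finger_gap: 0.0853
gripper_force: 0.0
```

Run:
```python
from bench import bot,cams
import cv2,numpy as np
s=bot.state(); print(s["ee_pos"],s["tcp_rot"].round(3).tolist(),s["qpos"].round(),s["force"])
f=cams.grab_frame("scene"); np.savez("pics/scene1.npz",**f); fs=cams.grab_frame("side"); np.savez("pics/side1.npz",**fs)
a=cv2.resize(f["frame"][140:260,230:430],None,fx=4,fy=4,interpolation=2)
cv2.imwrite("pics/s1.png",a[:,:,::-1])
b=cv2.resize(fs["frame"][180:320,270:470],None,fx=4,fy=4,interpolation=2); cv2.imwrite("pics/s1b.png",b[:,:,::-1])
```

```text
[0.50671352 0.24204008 0.29540118] [[-0.006, 1.0, -0.0], [0.705, 0.004, -0.71], [-0.71, -0.004, -0.705]] [-43.  32.  -2.  90.  31.  94. -53.] [ 0.03460357  0.46268625 -0.33260846]
```

View pics/s1.png

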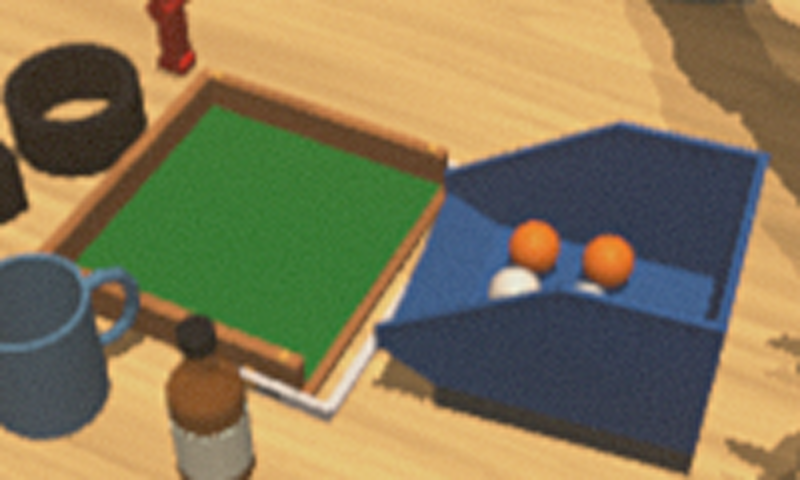

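The view is clear. The tray runs from its back corner (282,157) to its front corners (342,177) and (306,230). The stop bar's near corner is at (312,244), there is a gap between rim and bar, and the bin is as measured before.

Run:
```python
from h import *
for l,px,z in(("back x-",(282.5,157.5),.034),("front x-",(341.75,177.5),.034),("front x+",(305.75,229.5),.034),("felt x-",(340.75,186.25),.004),("felt x+",(306.25,234.5),.004),("rim end",(307.5,238.75),.006),("stop",(312.5,243.75),.003)): print(l,(ray("scene",px,z)*1000).round())
```

```text
back x- [ 396. -258.]
front x- [394. -53.]
front x+ [613. -53.]
felt x- [401. -53.]
felt x+ [607. -56.]
rim end [619. -45.]
stop [626. -27.]
```

View pics/s1b.png

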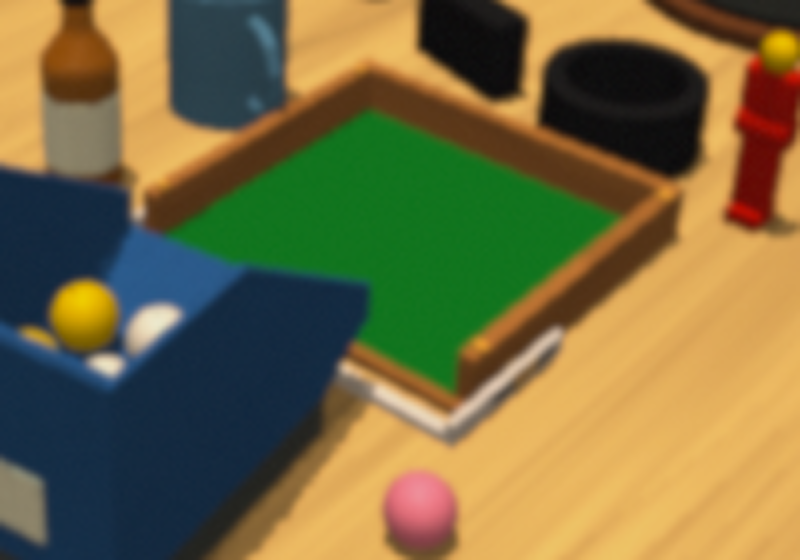

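Call:
{"op": "jog_arm", "data": {"deltas": [{"rotation": [0, 0, 0], "slide": [0.43, 0, 0.5], "claw": 60}, {"rotation": [0, 0, 0], "slide": [0.43, 0, 0.5], "claw": 60}, {"rotation": [0, 0, 0], "slide": [0.43, 0, 0.5], "claw": 60}, {"rotation": [0, 0, 0], "slide": [0.43, 0, 0.5], "claw": 60}, {"rotation": [0, 0, 0], "slide": [0.43, 0, 0.5], "claw": 60}, {"rotation": [0, 0, 0], "slide": [0.43, 0, 0.5], "claw": 60}, {"rotation": [0, 0, 0], "slide": [0.43, 0, 0.5], "claw": 60}, {"rotation": [0, 0, 0], "slide": [0.43, 0, 0.5], "claw": 60}, {"rotation": [0, 0, 0], "slide": [0.2, 0, 0.2], "claw": 60}, {"rotation": [0, 0, 0], "slide": [0, 0, 0], "claw": 60}]}}

```text
clock: 2.5
ee_pos: [0.5075, 0.2224, 0.0752]
tcp_rot: [[-0.0, 1.0, -0.003], [0.706, -0.002, -0.708], [-0.708, -0.002, -0.706]]
force: [0.7, -0.2, -0.5]
finger_gap: 0.0511
gripper_force: 0.0
```

Run:
```python
from bench import bot,cams
import cv2,numpy as np
s=bot.state(); print(s["clock"],s["ee_pos"],s["tcp_rot"].round(3).tolist(),s["qpos"].round(),s["force"])
f=cams.grab_frame("side")
cv2.imwrite("pics/s2.png",f["frame"][:,:,::-1])
```

```text
2.5 [0.50754558 0.22243594 0.07517823] [[-0.0, 1.0, -0.003], [0.706, -0.002, -0.708], [-0.708, -0.002, -0.706]] [-42.  47.  -1.  96.  33.  75. -63.] [ 0.74628881 -0.17292017 -0.46330115]
```

View pics/s2.png

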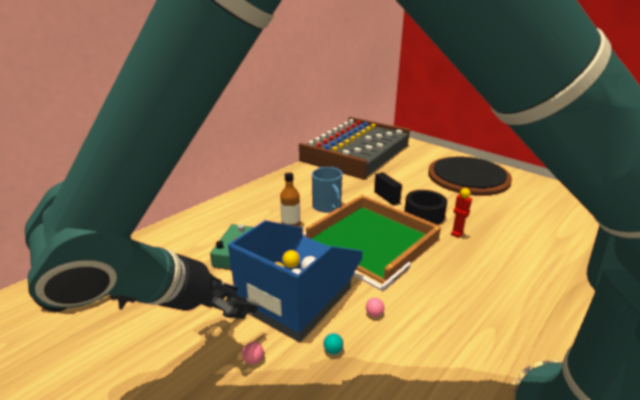

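Call:
{"op": "jog_arm", "data": {"deltas": [{"rotation": [0, 0, 0], "slide": [0.05, 0, 0.22], "claw": 60}, {"rotation": [0, 0, 0], "slide": [0.05, 0, 0.22], "claw": 60}, {"rotation": [0, 0, 0], "slide": [-0.05, 0, 0.05], "claw": 60}, {"rotation": [0, 0, 0], "slide": [-0.05, 0, 0.05], "claw": 60}, {"rotation": [0, 0, 0], "slide": [-0.05, 0, 0.05], "claw": 60}, {"rotation": [0, 0, 0], "slide": [-0.05, 0, 0.05], "claw": 60}, {"rotation": [0, 0, 0], "slide": [-0.05, 0, 0.05], "claw": 60}, {"rotation": [0, 0, 0], "slide": [-0.05, 0, 0.05], "claw": 60}, {"rotation": [0, 0, 0], "slide": [-0.05, 0, 0.05], "claw": 60}, {"rotation": [0, 0, 0], "slide": [-0.05, 0, 0.05], "claw": 60}]}}

```text
clock: 3.38
ee_pos: [0.5094, 0.1968, 0.0614]
tcp_rot: [[-0.002, 1.0, 0.006], [0.714, 0.006, -0.7], [-0.7, 0.004, -0.714]]
force: [1.9, 9.5, -1.2]
finger_gap: 0.0512
gripper_force: 4.6
```

Call:
{"op": "jog_arm", "data": {"deltas": [{"rotation": [0, 0, 0], "slide": [-0.05, 0, 0.05], "claw": 60}, {"rotation": [0, 0, 0], "slide": [-0.05, 0, 0.05], "claw": 60}, {"rotation": [0, 0, 0], "slide": [-0.05, 0, 0.05], "claw": 60}, {"rotation": [0, 0, 0], "slide": [-0.05, 0, 0.05], "claw": 60}, {"rotation": [0, 0, 0], "slide": [-0.05, 0, 0.05], "claw": 60}, {"rotation": [0, 0, 0], "slide": [-0.05, 0, 0.05], "claw": 60}]}}

```text
clock: 3.88
ee_pos: [0.5095, 0.1798, 0.0614]
tcp_rot: [[-0.002, 1.0, 0.007], [0.714, 0.006, -0.7], [-0.7, 0.004, -0.714]]
force: [2.0, 9.7, -1.3]
finger_gap: 0.0513
gripper_force: 4.6
```

Run:
```python
from bench import bot,cams
import cv2,numpy as np
s=bot.state(); print(s["clock"],s["ee_pos"],s["wrist_torque"],s["force"])
f=cams.grab_frame("scene"); np.savez("pics/scene3.npz",**f)
cv2.imwrite("pics/s3.png",cv2.resize(f["frame"][140:270,230:430],None,fx=4,fy=4,interpolation=2)[:,:,::-1])
```

```text
3.8833 [0.50954976 0.1797748  0.06135086] [ 2.33892965 -0.32314451  0.63756415] [ 1.96868026  9.67589124 -1.25462328]
```

View pics/s3.png

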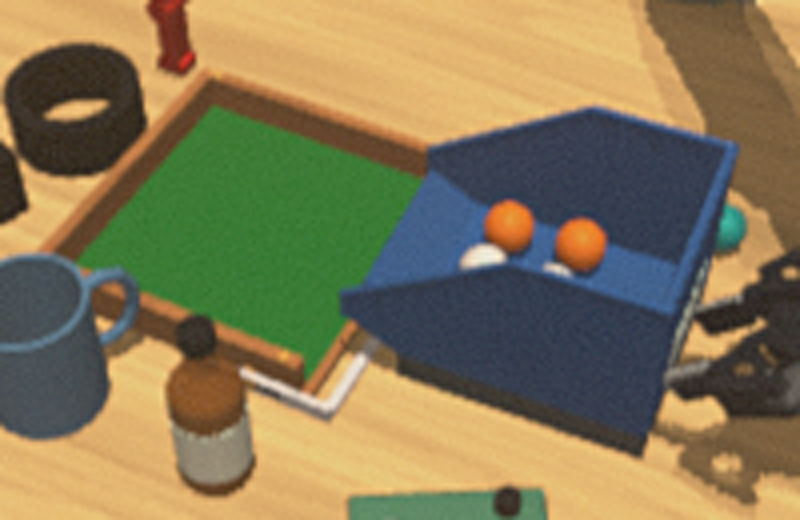

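The bin has moved towards the stop. Its back top corners are at (414,177) and (399,218), and both fingers are on its back, touching near (403,223).

Run:
```python
from h import *
for l,px,z in(("bt x-",(414.5,176.75),.144),("bt x+",(398.75,218),.144),("bb x+",(390,253),0),("bf x+",(330,232.5),0)): print(l,(ray("scene",px,z)*1000).round())
```

```text
bt x- [415. 156.]
bt x+ [562. 166.]
bb x+ [559. 163.]
bf x+ [570.  -4.]
```

Call:
{"op": "jog_arm", "data": {"deltas": [{"rotation": [0, 0, 0], "slide": [-0.04, 0, 0.04], "claw": 60}, {"rotation": [0, 0, 0], "slide": [-0.04, 0, 0.04], "claw": 60}, {"rotation": [0, 0, 0], "slide": [-0.04, 0, 0.04], "claw": 60}, {"rotation": [0, 0, 0], "slide": [-0.04, 0, 0.04], "claw": 60}, {"rotation": [0, 0, 0], "slide": [-0.04, 0, 0.04], "claw": 60}]}}

```text
clock: 4.35
ee_pos: [0.5097, 0.1685, 0.0614]
tcp_rot: [[-0.001, 1.0, 0.007], [0.714, 0.006, -0.7], [-0.7, 0.004, -0.714]]
force: [1.8, 9.6, -0.8]
finger_gap: 0.0513
gripper_force: 4.6
```

Call:
{"op": "jog_arm", "data": {"deltas": [{"rotation": [0, 0, 0], "slide": [-0.03, 0, 0.03], "claw": 60}, {"rotation": [0, 0, 0], "slide": [-0.03, 0, 0.03], "claw": 60}]}}

```text
clock: 4.52
ee_pos: [0.5097, 0.165, 0.0613]
tcp_rot: [[-0.001, 1.0, 0.007], [0.714, 0.006, -0.7], [-0.7, 0.004, -0.714]]
force: [2.4, 9.3, -1.0]
finger_gap: 0.0515
gripper_force: 4.6
```

Call:
{"op": "jog_arm", "data": {"deltas": [{"rotation": [0, 0, 0], "slide": [-0.03, 0, 0.03], "claw": 60}, {"rotation": [0, 0, 0], "slide": [-0.03, 0, 0.03], "claw": 60}]}}

```text
clock: 4.68
ee_pos: [0.5097, 0.1617, 0.0614]
tcp_rot: [[-0.001, 1.0, 0.007], [0.714, 0.006, -0.7], [-0.7, 0.004, -0.714]]
force: [1.7, 9.6, -0.9]
finger_gap: 0.051
gripper_force: 4.6
```

Call:
{"op": "jog_arm", "data": {"deltas": [{"rotation": [0, 0, 0], "slide": [-0.03, 0, 0.03], "claw": 60}, {"rotation": [0, 0, 0], "slide": [-0.03, 0, 0.03], "claw": 60}]}}

```text
clock: 4.85
ee_pos: [0.5097, 0.1603, 0.0613]
tcp_rot: [[-0.001, 1.0, 0.008], [0.716, 0.007, -0.698], [-0.698, 0.005, -0.716]]
force: [0.8, 17.4, 2.0]
finger_gap: 0.0512
gripper_force: 8.7
```

Call:
{"op": "jog_arm", "data": {"deltas": [{"rotation": [0, 0, 0], "slide": [-0.03, 0, 0.03], "claw": 60}, {"rotation": [0, 0, 0], "slide": [-0.03, 0, 0.03], "claw": 60}]}}

```text
clock: 5.02
ee_pos: [0.5101, 0.1599, 0.0614]
tcp_rot: [[-0.002, 1.0, 0.011], [0.719, 0.009, -0.695], [-0.695, 0.006, -0.719]]
force: [0.9, 24.1, 5.8]
finger_gap: 0.051
gripper_force: 11.8
```

Run:
```python
from bench import bot
s=bot.state(); print(s["ee_pos"],s["wrist_torque"],s["force"])
```

```text
[0.51005976 0.1599211  0.06138158] [ 3.5224562  -0.04266899  0.0058844 ] [ 0.88796295 24.05703249  5.82171419]
```

Run:
```python
from bench import bot,cams
import cv2,numpy as np
f=cams.grab_frame("scene"); np.savez("pics/scene4.npz",**f)
cv2.imwrite("pics/s4.png",cv2.resize(f["frame"][150:260,285:420],None,fx=5,fy=5,interpolation=2)[:,:,::-1])
```

```text
(no output)
```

View pics/s4.png

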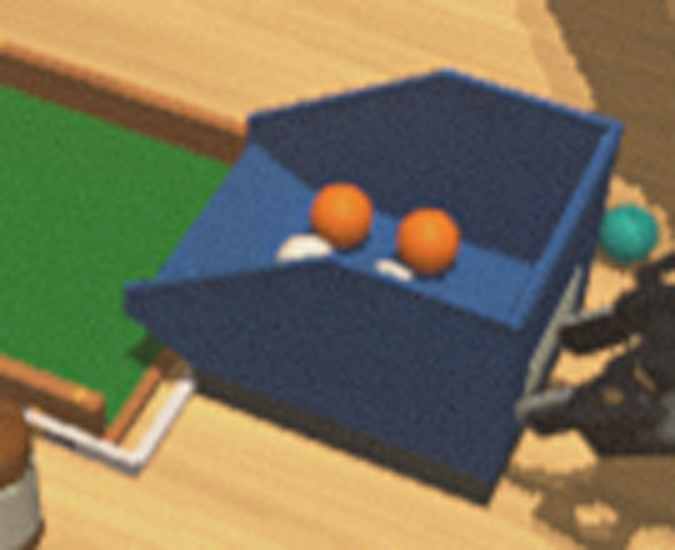

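The toe now meets the bar, with the near front corner at (323,228). The back top corners are at (409,174) and (389,216).

Run:
```python
from h import *
for l,px,z in(("bt x-",(409.4,174.4),.144),("bt x+",(389,215.6),.144),("bb x+",(382.4,250.4),0),("bf x+",(323,227.6),0),("stop",(312,244.4),0),("chute x-",(334.4,173.5),.07),("chute x+",(310.2,207.2),.07)): print(l,(ray("scene",px,z)*1000).round())
```

```text
bt x- [413. 142.]
bt x+ [566. 144.]
bb x+ [561. 143.]
bf x+ [563. -28.]
stop [626. -28.]
chute x- [424. -64.]
chute x+ [568. -63.]
```

Call:
{"op": "jog_arm", "data": {"deltas": [{"rotation": [0, 0, 0], "slide": [0.15, 0, -0.15], "claw": 60}, {"rotation": [0, 0, 0], "slide": [0.15, 0, -0.15], "claw": 60}, {"rotation": [0, 0, 0], "slide": [0.25, 0, -0.25], "claw": 60}, {"rotation": [0, 0, 0], "slide": [0.2, 0, -0.2], "claw": 60}, {"rotation": [0, 0, 0], "slide": [-0.3, -0.1, -0.3], "claw": 60}, {"rotation": [0, 0, 0], "slide": [-0.3, -0.2, -0.3], "claw": 60}, {"rotation": [0, 0, 0], "slide": [-0.3, -0.2, -0.3], "claw": 60}, {"rotation": [0, 0, 0], "slide": [-0.25, 0, -0.25], "claw": 60}, {"rotation": [0, 0, 0], "slide": [0, 0, 0], "claw": 60}]}}

```text
clock: 5.82
ee_pos: [0.4892, 0.1937, 0.1288]
tcp_rot: [[0.002, 1.0, 0.003], [0.709, 0.001, -0.706], [-0.706, 0.003, -0.709]]
force: [-0.0, 0.3, 0.2]
finger_gap: 0.0516
gripper_force: 0.0
```

```bash
cat > tilt.py <<'E'
from bench import bot
import numpy as np
from scipy.optimize import brentq
s=bot.state(); R=s["tcp_rot"]; p=s["ee_pos"]*1e3+R@[-11,0,13.8]
toe=lambda t:-28+6*np.tan(t)
g=lambda t:np.cos(t)*(p[1]-toe(t))+np.sin(t)*p[2]-170
# first root from small angles
ts=np.radians(np.arange(-8,62,.25)); v=[g(t) for t in ts]
r=[np.degrees(brentq(g,a,b)) for a,b,x,y in zip(ts,ts[1:],v,v[1:]) if x*y<0]
ph=np.degrees(np.arctan2(R[1,2],-R[2,2]))
print("t",s["clock"],"tcp",(s["ee_pos"]*1e3).round(1),"tool",ph.round(1),"yaw",np.degrees(np.arctan2(R[1,1],R[0,1])).round(2),"contact",p.round(1),"gap0",(p[1]-142).round(1),"tilt",np.round(r,1))
for t in r:
    t=np.radians(t); print(" h",(-np.sin(t)*(p[1]-toe(t))+np.cos(t)*p[2]).round(1))
print("F",s["force"].round(1),"T",s["wrist_torque"].round(2),"q",s["qpos"].round())
E
python3 tilt.py
```

```text
t 5.8167 tcp [489.2 193.7 128.8] tool -44.9 yaw 0.03 contact [489.2 176.1 126.7] gap0 34.1 tilt []
F [-0.   0.3  0.2] T [ 0.74 -0.04  0.06] q [-42.  40.  -1. 101.  33.  76. -62.]
```

Call:
{"op": "jog_arm", "data": {"deltas": [{"rotation": [0, 0, 0], "slide": [-0.15, 0, 0.15], "claw": 60}, {"rotation": [0, 0, 0], "slide": [-0.15, 0, 0.15], "claw": 60}, {"rotation": [0, 0, 0], "slide": [-0.15, 0, 0.15], "claw": 60}, {"rotation": [0, 0, 0], "slide": [-0.05, 0, 0.05], "claw": 60}, {"rotation": [0, 0, 0], "slide": [-0.05, 0, 0.05], "claw": 60}, {"rotation": [0, 0, 0], "slide": [-0.05, 0, 0.05], "claw": 60}, {"rotation": [0, 0, 0], "slide": [-0.04, 0, 0.04], "claw": 60}, {"rotation": [0, 0, 0], "slide": [-0.04, 0, 0.04], "claw": 60}]}}

```text
clock: 6.48
ee_pos: [0.4881, 0.1599, 0.1258]
tcp_rot: [[-0.002, 1.0, 0.004], [0.714, 0.005, -0.7], [-0.7, 0.002, -0.714]]
force: [-1.9, 18.6, 6.4]
finger_gap: 0.0513
gripper_force: 9.5
```

```bash
python3 tilt.py
```

```text
t 6.4833 tcp [488.1 159.9 125.8] tool -44.4 yaw 0.28 contact [488.2 142.3 123.7] gap0 0.3 tilt [-0.2]
 h 124.2
F [-1.9 18.6  6.4] T [ 2.51  0.45 -0.55] q [-40.  39.  -1. 105.  35.  73. -61.]
```

Call:
{"op": "jog_arm", "data": {"deltas": [{"rotation": [0, 0.1, 0], "slide": [-0.08, 0, -0.02], "claw": 60}, {"rotation": [0, 0.15, 0], "slide": [-0.1, 0, -0.02], "claw": 60}, {"rotation": [0, 0.2, 0], "slide": [-0.12, 0, -0.02], "claw": 60}, {"rotation": [0, 0.2, 0], "slide": [-0.12, 0, -0.02], "claw": 60}, {"rotation": [0, 0.2, 0], "slide": [-0.12, 0, -0.02], "claw": 60}]}}

```text
clock: 6.9
ee_pos: [0.4882, 0.1471, 0.1435]
tcp_rot: [[-0.003, 1.0, 0.005], [0.774, 0.005, -0.633], [-0.633, 0.002, -0.774]]
force: [-2.6, 13.4, 2.6]
finger_gap: 0.0514
gripper_force: 6.8
```

```bash
python3 tilt.py
```

```text
t 6.9 tcp [488.2 147.1 143.5] tool -39.3 yaw 0.31 contact [488.3 129.8 139.8] gap0 -12.2 tilt [5.5]
 h 123.9
F [-2.6 13.4  2.6] T [ 2.55  0.3  -0.35] q [-36.  34.  -2. 107.  33.  69. -58.]
```

Call:
{"op": "jog_arm", "data": {"deltas": [{"rotation": [0, 0.2, 0], "slide": [-0.12, 0, -0.02], "claw": 60}, {"rotation": [0, 0.2, 0], "slide": [-0.12, 0, -0.02], "claw": 60}, {"rotation": [0, 0.2, 0], "slide": [-0.12, 0, -0.02], "claw": 60}, {"rotation": [0, 0.2, 0], "slide": [-0.12, 0, -0.02], "claw": 60}, {"rotation": [0, 0.2, 0], "slide": [-0.12, 0, -0.02], "claw": 60}, {"rotation": [0, 0.2, 0], "slide": [-0.12, 0, -0.02], "claw": 60}, {"rotation": [0, 0.2, 0], "slide": [-0.12, 0, -0.02], "claw": 60}, {"rotation": [0, 0.2, 0], "slide": [-0.12, 0, -0.02], "claw": 60}, {"rotation": [0, 0.2, 0], "slide": [-0.12, 0, -0.02], "claw": 60}, {"rotation": [0, 0.2, 0], "slide": [-0.12, 0, -0.02], "claw": 60}]}}

```text
clock: 7.73
ee_pos: [0.4886, 0.1116, 0.1786]
tcp_rot: [[-0.003, 1.0, 0.005], [0.888, 0.005, -0.46], [-0.46, 0.003, -0.888]]
force: [-2.2, 12.1, 8.3]
finger_gap: 0.0511
gripper_force: 7.2
```

```bash
python3 tilt.py
```

```text
t 7.7333 tcp [488.6 111.6 178.6] tool -27.4 yaw 0.26 contact [488.7  95.5 171.4] gap0 -46.5 tilt [18.7]
 h 123.5
F [-2.2 12.1  8.3] T [ 2.03  0.67 -0.5 ] q [-28.  25.  -3. 111.  28.  62. -48.]
```

Call:
{"op": "jog_arm", "data": {"deltas": [{"rotation": [0, 0.2, 0], "slide": [-0.12, 0, -0.02], "claw": 60}, {"rotation": [0, 0.2, 0], "slide": [-0.12, 0, -0.02], "claw": 60}, {"rotation": [0, 0.2, 0], "slide": [-0.12, 0, -0.02], "claw": 60}, {"rotation": [0, 0.2, 0], "slide": [-0.12, 0, -0.02], "claw": 60}, {"rotation": [0, 0.2, 0], "slide": [-0.12, 0, -0.02], "claw": 60}, {"rotation": [0, 0.2, 0], "slide": [-0.12, 0, -0.02], "claw": 60}, {"rotation": [0, 0.2, 0], "slide": [-0.12, 0, -0.02], "claw": 60}, {"rotation": [0, 0.15, 0], "slide": [-0.09, 0, -0.02], "claw": 60}, {"rotation": [0, 0.15, 0], "slide": [-0.09, 0, -0.02], "claw": 60}]}}

```text
clock: 8.48
ee_pos: [0.4887, 0.0751, 0.2019]
tcp_rot: [[-0.002, 1.0, 0.004], [0.954, 0.003, -0.298], [-0.298, 0.003, -0.954]]
force: [-3.8, 8.3, 7.5]
finger_gap: 0.0514
gripper_force: 5.5
```

```bash
python3 tilt.py
```

```text
t 8.4833 tcp [488.7  75.1 201.9] tool -17.4 yaw 0.16 contact [488.8  60.5 192. ] gap0 -81.5 tilt [30.2]
 h 123.3
F [-3.8  8.3  7.5] T [ 1.44  0.55 -0.24] q [-19.  18.  -4. 114.  21.  56. -36.]
```

Tilt is 30°, so the balls will start to roll. I'll go slower from here.

Call:
{"op": "jog_arm", "data": {"deltas": [{"rotation": [0, 0.1, 0], "slide": [-0.06, 0, -0.01], "claw": 60}, {"rotation": [0, 0.1, 0], "slide": [-0.06, 0, -0.01], "claw": 60}, {"rotation": [0, 0.1, 0], "slide": [-0.06, 0, -0.01], "claw": 60}, {"rotation": [0, 0.1, 0], "slide": [-0.06, 0, -0.01], "claw": 60}, {"rotation": [0, 0.1, 0], "slide": [-0.06, 0, -0.01], "claw": 60}, {"rotation": [0, 0.1, 0], "slide": [-0.06, 0, -0.01], "claw": 60}, {"rotation": [0, 0.1, 0], "slide": [-0.06, 0, -0.01], "claw": 60}, {"rotation": [0, 0.1, 0], "slide": [-0.06, 0, -0.01], "claw": 60}, {"rotation": [0, 0.1, 0], "slide": [-0.06, 0, -0.01], "claw": 60}, {"rotation": [0, 0.1, 0], "slide": [-0.06, 0, -0.01], "claw": 60}, {"rotation": [0, 0.1, 0], "slide": [-0.06, 0, -0.01], "claw": 60}, {"rotation": [0, 0.1, 0], "slide": [-0.06, 0, -0.01], "claw": 60}, {"rotation": [0, 0.1, 0], "slide": [-0.06, 0, -0.01], "claw": 60}, {"rotation": [0, 0.1, 0], "slide": [-0.06, 0, -0.01], "claw": 60}, {"rotation": [0, 0.1, 0], "slide": [-0.06, 0, -0.01], "claw": 60}]}}

```text
clock: 9.73
ee_pos: [0.4888, 0.04, 0.2159]
tcp_rot: [[-0.001, 1.0, 0.003], [0.989, 0.002, -0.148], [-0.148, 0.003, -0.989]]
force: [-1.3, 4.6, 7.3]
finger_gap: 0.0513
gripper_force: 4.2
```

```bash
python3 tilt.py
```

```text
t 9.7333 tcp [488.8  40.  215.9] tool -8.5 yaw 0.1 contact [488.8  27.1 203.9] gap0 -114.9 tilt [40.3]
 h 123.1
F [-1.3  4.6  7.3] T [ 1.03  0.26 -0.06] q [-10.  15.  -4. 115.  12.  53. -21.]
```

Call:
{"op": "jog_arm", "data": {"deltas": [{"rotation": [0, 0.1, 0], "slide": [-0.06, 0, -0.01], "claw": 60}, {"rotation": [0, 0.1, 0], "slide": [-0.06, 0, -0.01], "claw": 60}, {"rotation": [0, 0.1, 0], "slide": [-0.06, 0, -0.01], "claw": 60}, {"rotation": [0, 0.1, 0], "slide": [-0.06, 0, -0.01], "claw": 60}, {"rotation": [0, 0.1, 0], "slide": [-0.06, 0, -0.01], "claw": 60}, {"rotation": [0, 0.1, 0], "slide": [-0.06, 0, -0.01], "claw": 60}, {"rotation": [0, 0.1, 0], "slide": [-0.06, 0, -0.01], "claw": 60}, {"rotation": [0, 0, 0], "slide": [0, 0, 0], "claw": 60}, {"rotation": [0, 0, 0], "slide": [0, 0, 0], "claw": 60}]}}

```text
clock: 10.48
ee_pos: [0.4887, 0.022, 0.2203]
tcp_rot: [[0.0, 1.0, 0.002], [0.997, 0.0, -0.077], [-0.077, 0.002, -0.997]]
force: [-0.3, 4.2, 5.8]
finger_gap: 0.0513
gripper_force: 3.2
```

```bash
python3 tilt.py
cat > balls.py <<'E'
from bench import cams
import cv2,numpy as np
for n in("scene","side"):
    f=cams.grab_frame(n); h=cv2.cvtColor(f["frame"],cv2.COLOR_RGB2HSV); H,S,V=cv2.split(h)
    x,y,w,hh=(230,140,200,130) if n=="scene" else (220,180,230,190)
    for nm,m in(("orange/yellow",(S>215)&(V>150)&(H>4)&(H<32)),("white",(S<75)&(V>140))):
        m=(m.astype(np.uint8)*255)[y:y+hh,x:x+w]; k,_,st,c=cv2.connectedComponentsWithStats(m)
        print(n,nm,[(*(c[i]+[x,y]).round().astype(int).tolist(),int(st[i,4])) for i in range(1,k) if st[i,4]>15])
    cv2.imwrite(f"pics/b_{n}.png",f["frame"][:,:,::-1])
E
python3 balls.py
```

```text
t 10.4833 tcp [488.7  22.  220.3] tool -4.4 yaw 0.0 contact [488.7  10.  207.4] gap0 -132.0 tilt [45.4]
 h 123.0
F [-0.3  4.2  5.8] T [ 0.76  0.03 -0.  ] q [ -5.  14.  -4. 115.   7.  52. -14.]
scene orange/yellow []
scene white [(364, 182, 164), (278, 182, 86), (297, 184, 88), (309, 236, 120)]
side orange/yellow [(405, 235, 276)]
side white [(306, 216, 364), (394, 222, 101), (391, 235, 46), (399, 271, 84)]
```

Run:
```python
import cv2,numpy as np
a=cv2.imread("pics/b_scene.png")[140:270,235:435];b=cv2.imread("pics/b_side.png")[180:310,260:460]
cv2.imwrite("pics/c.png",np.vstack([cv2.resize(i,(460,299),interpolation=2) for i in(a,b)]))
```

```text
(no output)
```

View pics/c.png

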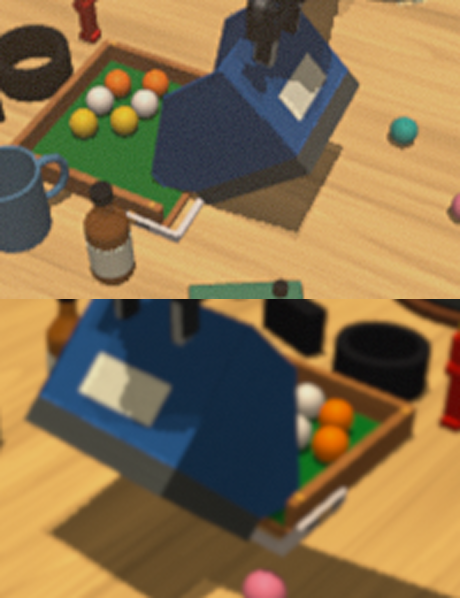

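All six balls (two orange, two white, two yellow) are in the tray, around scene (275–300,175–193). Now I'll ease the bin back.

Call:
{"op": "jog_arm", "data": {"deltas": [{"rotation": [0, -0.1, 0], "slide": [0.06, 0, 0.01], "claw": 60}, {"rotation": [0, -0.15, 0], "slide": [0.09, 0, 0.015], "claw": 60}, {"rotation": [0, -0.15, 0], "slide": [0.09, 0, 0.015], "claw": 60}, {"rotation": [0, -0.15, 0], "slide": [0.09, 0, 0.015], "claw": 60}, {"rotation": [0, -0.15, 0], "slide": [0.09, 0, 0.015], "claw": 60}, {"rotation": [0, -0.15, 0], "slide": [0.09, 0, 0.015], "claw": 60}, {"rotation": [0, -0.15, 0], "slide": [0.09, 0, 0.015], "claw": 60}, {"rotation": [0, -0.15, 0], "slide": [0.09, 0, 0.015], "claw": 60}, {"rotation": [0, -0.15, 0], "slide": [0.09, 0, 0.015], "claw": 60}, {"rotation": [0, -0.15, 0], "slide": [0.09, 0, 0.015], "claw": 60}, {"rotation": [0, -0.15, 0], "slide": [0.09, 0, 0.015], "claw": 60}, {"rotation": [0, -0.15, 0], "slide": [0.09, 0, 0.015], "claw": 60}]}}

```text
clock: 11.58
ee_pos: [0.4889, 0.0646, 0.2072]
tcp_rot: [[-0.001, 1.0, 0.003], [0.967, 0.002, -0.256], [-0.256, 0.003, -0.967]]
force: [-1.6, 7.4, 12.4]
finger_gap: 0.0514
gripper_force: 6.5
```

```bash
python3 tilt.py
```

```text
t 11.5833 tcp [488.9  64.6 207.2] tool -14.8 yaw 0.11 contact [489.   50.4 196.7] gap0 -91.6 tilt [33.2]
 h 123.9
F [-1.6  7.4 12.4] T [ 1.21  0.6  -0.15] q [-16.  17.  -4. 114.  19.  55. -32.]
```

Call:
{"op": "jog_arm", "data": {"deltas": [{"rotation": [0, -0.15, 0], "slide": [0.08, 0, 0.005], "claw": 60}, {"rotation": [0, -0.15, 0], "slide": [0.08, 0, 0.005], "claw": 60}, {"rotation": [0, -0.15, 0], "slide": [0.08, 0, 0.005], "claw": 60}, {"rotation": [0, -0.15, 0], "slide": [0.09, 0, 0.01], "claw": 60}, {"rotation": [0, -0.15, 0], "slide": [0.09, 0, 0.01], "claw": 60}, {"rotation": [0, -0.15, 0], "slide": [0.09, 0, 0.01], "claw": 60}, {"rotation": [0, -0.15, 0], "slide": [0.09, 0, 0.01], "claw": 60}, {"rotation": [0, -0.15, 0], "slide": [0.09, 0, 0.01], "claw": 60}, {"rotation": [0, -0.15, 0], "slide": [0.09, 0, 0.01], "claw": 60}, {"rotation": [0, -0.15, 0], "slide": [0.09, 0, 0.01], "claw": 60}, {"rotation": [0, -0.15, 0], "slide": [0.09, 0, 0.01], "claw": 60}, {"rotation": [0, -0.15, 0], "slide": [0.09, 0, 0.01], "claw": 60}, {"rotation": [0, -0.15, 0], "slide": [0.09, 0, 0.01], "claw": 60}]}}

```text
clock: 12.67
ee_pos: [0.4886, 0.1055, 0.1855]
tcp_rot: [[-0.001, 1.0, 0.003], [0.895, 0.002, -0.446], [-0.446, 0.002, -0.895]]
force: [-0.1, 6.2, 2.0]
finger_gap: 0.0514
gripper_force: 3.4
```

```bash
python3 tilt.py
```

```text
t 12.6667 tcp [488.6 105.5 185.5] tool -26.5 yaw 0.14 contact [488.6  89.5 178. ] gap0 -52.5 tilt [20.4]
 h 126.8
F [-0.1  6.2  2. ] T [ 1.64 -0.04  0.06] q [-27.  24.  -3. 111.  28.  62. -47.]
```

Call:
{"op": "jog_arm", "data": {"deltas": [{"rotation": [0, -0.15, 0], "slide": [0.09, 0, 0.015], "claw": 60}, {"rotation": [0, -0.15, 0], "slide": [0.09, 0, 0.015], "claw": 60}, {"rotation": [0, -0.15, 0], "slide": [0.09, 0, 0.015], "claw": 60}, {"rotation": [0, -0.15, 0], "slide": [0.09, 0, 0.015], "claw": 60}, {"rotation": [0, -0.15, 0], "slide": [0.09, 0, 0.015], "claw": 60}, {"rotation": [0, -0.15, 0], "slide": [0.09, 0, 0.015], "claw": 60}, {"rotation": [0, -0.15, 0], "slide": [0.09, 0, 0.015], "claw": 60}, {"rotation": [0, -0.15, 0], "slide": [0.09, 0, 0.015], "claw": 60}, {"rotation": [0, -0.15, 0], "slide": [0.09, 0, 0.015], "claw": 60}, {"rotation": [0, -0.15, 0], "slide": [0.09, 0, 0.015], "claw": 60}]}}

```text
clock: 13.5
ee_pos: [0.4885, 0.1348, 0.1617]
tcp_rot: [[-0.002, 1.0, 0.004], [0.816, 0.004, -0.579], [-0.579, 0.002, -0.816]]
force: [-0.1, 10.1, 2.7]
finger_gap: 0.0511
gripper_force: 5.3
```

```bash
python3 tilt.py
```

```text
t 13.5 tcp [488.5 134.8 161.7] tool -35.4 yaw 0.21 contact [488.6 117.8 156.8] gap0 -24.2 tilt [10.1]
 h 129.0
F [-0.1 10.1  2.7] T [ 2.02  0.17 -0.14] q [-33.  30.  -2. 108.  32.  67. -55.]
```

Call:
{"op": "jog_arm", "data": {"deltas": [{"rotation": [0, -0.1, 0], "slide": [0.06, 0, 0.015], "claw": 60}, {"rotation": [0, -0.1, 0], "slide": [0.06, 0, 0.015], "claw": 60}, {"rotation": [0, -0.1, 0], "slide": [0.06, 0, 0.015], "claw": 60}, {"rotation": [0, -0.1, 0], "slide": [0.06, 0, 0.015], "claw": 60}, {"rotation": [0, -0.1, 0], "slide": [0.06, 0, 0.015], "claw": 60}, {"rotation": [0, -0.1, 0], "slide": [0.06, 0, 0.015], "claw": 60}, {"rotation": [0, -0.1, 0], "slide": [0.06, 0, 0.015], "claw": 60}, {"rotation": [0, -0.1, 0], "slide": [0.06, 0, 0.015], "claw": 60}]}}

```text
clock: 14.17
ee_pos: [0.4884, 0.1476, 0.1459]
tcp_rot: [[-0.002, 1.0, 0.004], [0.765, 0.004, -0.644], [-0.644, 0.002, -0.765]]
force: [-0.5, 11.2, 1.7]
finger_gap: 0.0511
gripper_force: 5.4
```

```bash
python3 tilt.py
```

```text
t 14.1667 tcp [488.4 147.6 145.9] tool -40.1 yaw 0.26 contact [488.5 130.3 142.4] gap0 -11.7 tilt [5.2]
 h 127.5
F [-0.5 11.2  1.7] T [ 2.18  0.12 -0.08] q [-37.  34.  -2. 106.  34.  70. -59.]
```

Call:
{"op": "jog_arm", "data": {"deltas": [{"rotation": [0, -0.08, 0], "slide": [0.05, 0, 0.01], "claw": 60}, {"rotation": [0, -0.08, 0], "slide": [0.05, 0, 0.01], "claw": 60}, {"rotation": [0, -0.08, 0], "slide": [0.05, 0, 0.01], "claw": 60}, {"rotation": [0, -0.08, 0], "slide": [0.05, 0, 0.01], "claw": 60}, {"rotation": [0, -0.08, 0], "slide": [0.05, 0, 0.01], "claw": 60}, {"rotation": [0, -0.08, 0], "slide": [0.05, 0, 0.01], "claw": 60}, {"rotation": [0, -0.08, 0], "slide": [0.05, 0, 0.01], "claw": 60}, {"rotation": [0, -0.08, 0], "slide": [0.05, 0, 0.01], "claw": 60}]}}

```text
clock: 14.83
ee_pos: [0.4883, 0.1564, 0.1322]
tcp_rot: [[-0.002, 1.0, 0.003], [0.72, 0.004, -0.694], [-0.694, 0.001, -0.72]]
force: [-0.1, 8.5, -1.3]
finger_gap: 0.0509
gripper_force: 4.6
```

```bash
python3 tilt.py
```

```text
t 14.8333 tcp [488.3 156.4 132.2] tool -44.0 yaw 0.23 contact [488.4 138.9 129.9] gap0 -3.1 tilt [1.4]
 h 125.7
F [-0.1  8.5 -1.3] T [ 2.36 -0.01  0.08] q [-39.  38.  -1. 105.  35.  73. -61.]
```

Call:
{"op": "jog_arm", "data": {"deltas": [{"rotation": [0, -0.05, 0], "slide": [0.03, 0, -0.01], "claw": 60}, {"rotation": [0, -0.05, 0], "slide": [0.03, 0, -0.01], "claw": 60}, {"rotation": [0, -0.05, 0], "slide": [0.03, 0, -0.01], "claw": 60}, {"rotation": [0, 0, 0], "slide": [0.03, 0, -0.02], "claw": 60}, {"rotation": [0, 0, 0], "slide": [0.03, 0, -0.02], "claw": 60}, {"rotation": [0, 0, 0], "slide": [0.03, 0, -0.02], "claw": 60}]}}

```text
clock: 15.33
ee_pos: [0.4877, 0.1613, 0.1298]
tcp_rot: [[-0.002, 1.0, 0.0], [0.705, 0.002, -0.709], [-0.709, -0.001, -0.705]]
force: [-0.6, 1.5, -1.1]
finger_gap: 0.0515
gripper_force: 0.9
```

```bash
python3 tilt.py
```

```text
t 15.3333 tcp [487.7 161.3 129.8] tool -45.1 yaw 0.1 contact [487.8 143.8 127.8] gap0 1.8 tilt [-0.8]
 h 130.3
F [-0.6  1.5 -1.1] T [1.24 0.05 0.05] q [-40.  39.  -1. 104.  35.  74. -61.]
```

Flat, at almost no force. I'll retreat: first straight back, then up.

Call:
{"op": "jog_arm", "data": {"deltas": [{"rotation": [0, 0, 0], "slide": [0.05, 0, -0.05], "claw": 60}, {"rotation": [0, 0, 0], "slide": [0.1, 0, -0.1], "claw": 60}, {"rotation": [0, 0, 0], "slide": [0.3, 0, -0.3], "claw": 60}, {"rotation": [0, 0, 0], "slide": [0.4, 0, -0.4], "claw": 60}, {"rotation": [0, 0, 0], "slide": [0, 0, -0.6], "claw": 60}, {"rotation": [0, 0, 0], "slide": [-0.4, 0, -0.6], "claw": 60}, {"rotation": [0, 0, 0], "slide": [-0.4, 0, -0.5], "claw": 60}, {"rotation": [0, 0, 0], "slide": [-0.4, 0, -0.4], "claw": 60}, {"rotation": [0, 0, 0], "slide": [0, 0, 0], "claw": 60}, {"rotation": [0, 0, 0], "slide": [0, 0, 0], "claw": 60}, {"rotation": [0, 0, 0], "slide": [0, 0, 0], "claw": 60}]}}

```text
clock: 16.25
ee_pos: [0.4878, 0.2336, 0.2235]
tcp_rot: [[0.0, 1.0, -0.001], [0.704, -0.001, -0.711], [-0.711, -0.001, -0.704]]
force: [0.3, -0.5, -0.8]
finger_gap: 0.0515
gripper_force: 0.0
```

```bash
python3 tilt.py
python3 - <<'E'
from bench import cams
import cv2,numpy as np
from h import ray
for n in("scene","side"):
    f=cams.grab_frame(n); cv2.imwrite(f"pics/end_{n}.png",f["frame"][:,:,::-1])
    H,S,V=cv2.split(cv2.cvtColor(f["frame"],cv2.COLOR_RGB2HSV))
    blue=((H>100)&(H<125)&(S>150)).astype(np.uint8)
    k,_,st,c=cv2.connectedComponentsWithStats(blue); i=1+np.argmax(st[1:,4])
    lab=(cv2.connectedComponents(blue)[1]==i).astype(np.uint8)
    hull=cv2.convexHull(max(cv2.findContours(lab,0,1)[0],key=cv2.contourArea))
    ap=cv2.approxPolyDP(hull,4,True)[:,0]
    print(n,[(p.tolist(),(ray(n,p,.144,f)*1e3).round().tolist(),(ray(n,p,.024,f)*1e3).round().tolist()) for p in ap])
    # non-green blobs inside the tray felt = balls
    g=((H>45)&(H<75)&(S>120)).astype(np.uint8); k,l,st,c=cv2.connectedComponentsWithStats(g)
    best=max(range(1,k),key=lambda j:st[j,4]); fl=(l==best).astype(np.uint8)
    hl=np.zeros_like(fl); cv2.fillConvexPoly(hl,cv2.convexHull(cv2.findNonZero(fl)),1)
    m=((hl>0)&(fl==0)&(lab==0)&(V>110)).astype(np.uint8); k,l,st,c=cv2.connectedComponentsWithStats(m)
    print(" blobs",[(c[j].round().tolist(),int(st[j,4]),(ray(n,c[j],.0215,f)*1e3).round().tolist()) for j in range(1,k) if st[j,4]>20])
E
```

```text
t 16.25 tcp [487.8 233.6 223.5] tool -45.3 yaw -0.04 contact [487.8 216.  221.6] gap0 74.0 tilt []
F [ 0.3 -0.5 -0.8] T [0.73 0.01 0.01] q [-43.  35.  -3.  95.  31.  87. -58.]
scene [([60, 221], [917.0, -514.0], [882.0, -663.0]), ([59, 226], [928.0, -503.0], [894.0, -650.0])]
 blobs [([278.0, 183.0], 343, [491.0, -217.0]), ([295.0, 185.0], 305, [472.0, -169.0]), ([322.0, 200.0], 63, [490.0, -70.0]), ([257.0, 207.0], 24, [598.0, -218.0]), ([272.0, 216.0], 32, [605.0, -165.0]), ([295.0, 226.0], 93, [608.0, -88.0])]
side [([288, 213], [562.0, 53.0], [708.0, -80.0]), ([325, 223], [486.0, 31.0], [610.0, -108.0]), ([381, 250], [360.0, 30.0], [449.0, -110.0]), ([371, 271], [339.0, 86.0], [422.0, -38.0]), ([311, 320], [337.0, 225.0], [419.0, 141.0]), ([257, 281], [453.0, 223.0], [568.0, 138.0]), ([251, 232], [564.0, 143.0], [710.0, 36.0])]
 blobs [([378.0, 230.0], 341, [501.0, -173.0]), ([390.0, 263.0], 56, [409.0, -87.0])]
```

```bash
python3 -c "
from bench import workorder
print(workorder.finish_job())"
```

```text
the job is handed in; nothing more can be done
None
```

All six balls are in the tray and the bin stands flat again, square at the toe stop. I handed the job in with the arm clear of everything, at about 16 s of the 64 s allowed. The highest push on the bin was about 24 N, and I saw no sign of the other things on the bench having moved.

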